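Push the big jar round the bolted-down fittings and home into the date coder's nest

ROBOT

A 6-joint arm with a two-finger parallel gripper is mounted at the origin on the work surface. World frame = base frame: x ahead of the robot, y to its left, z up, the work surface at z = 0. Lengths are in m, angles in rad, forces in N, time in s.
With the tool pointing down it reaches from about 0.2 to 0.875 m from the base axis. Payload 3.4 kg.
Tool frame: the origin (TCP) lies between the finger pads; the fingertips stand env.tip_extent ahead of it and the grasp point (between the pads) lies 8 mm behind it (env.tip_extent is the distance from the TCP to the fingertips, in m); z points along the fingers, y is the line along which they close (so a half turn about z gives the same grasp; the last joint's range is limited). The gripper opens to 94 mm and grips with 3 to 60 N. Pads are 16 mm wide; open, the fingers measure 119 mm over their backs; the gripper's body (75 mm by 177 mm) begins 78 mm behind the grasp point.
Start: joints at [-1.449, 0.276, 1.505, -0, 1.361, -0.121], TCP at [0.138, -0.558, 0.216] pointing down, gripper open.
Joint ranges: [-2.89, 2.89], [-0.75, 2.08], [0.22, 2.7], [-1.18, 4.32], [0.11, 2.71], [-2.7, 2.7]. Speed limits (rad/s): [2.57, 2.57, 3.14, 3.14, 3.14, 3.14].

INTERFACE

Orientations are given as a 3x3 rotation matrix whose columns are the frame's x, y, z axes.
In Python, from rig import env gives the robot as it stands.
- The arm moves only by the tool move_arm, never from a script. Its argument "moves" is a list of rows, each a list of 3 entries, a list of its own where there are three numbers: the shift along the tool's x, y, z in mm, then the turn about the tool's z in rad, then the closure, from 0 (fully open) to 1 (shut). In form: [[[dx, dy, dz], twist, fingers], ...]. A call has 1 to 12 rows; each row shifts and turns the commanded pose from where the row before left it, along the tool's axes as they then stand; what a row does not reach is not made up. A row lasts 1/12 s, in which the tool goes at most 41.7 mm and 7.16 degrees, less where a joint would pass 70% of its speed; a pose out of reach is approached as far as the arm can. A call with a gripper value outside its range is refused whole. The fingers move at their own pace and stop on an object; "grip_force" is the grip in N (left out, the last holds). Time passes only in rows, so rows that do not move let the fingers close. It gives the time, the measured TCP pose, the force, the opening and the grip force at its end, in the units of the state.
- env.sense(): the state, without advancing time (a new reading comes with each control period).
- env.capture(name): name is "side" or "top"; returns a dict with "pixels" (400x640x3 uint8, blue, green, red), "fov_y" (degrees; the focal length in pixels is half the picture's height over the tangent of half this angle, whatever the lens; pixels are square), "cx", "cy" (the principal point, pixels), "cam_to_world" (4x4, takes a point from camera to world coordinates). Camera axes: x right, y down, z forward; pixel columns grow to the right and rows downward; lengths in m; the calibration is good to about 2 mm. A picture is of the moment at which its call begins. There is no depth.
- env.hand_in(): hands the job in; it is judged then, once.
Trained networks look in the newest picture that a camera, given by its name, has taken for a name from the list of things; names that differ only in an ending like _2 or _b are one class to them, and where a whole thing is asked for, a point or a joint stands for the part that bears it (a point fixed in the world has none). Each returns a list of dicts, best first, with "score" (0 to 1); they miss things now and then, are a little off and sometimes report something else, mostly with a low value. They report only what shows in the picture. A call takes as long as a camera call.
- env.search_frame(label, camera): "location" ([column, row] in pixels, amid what is visible of it).
The state is a dict: "clock": time; "qpos": joint angles; "dq": joint speeds; "effort": joint torques, N m; "tool_pos": TCP position; "orientation": TCP orientation; "ft_force": force on the tool from outside, world axes, zero at the start; "ft_torque": the same for the moment, N m; "finger_gap": opening from 0.0 (shut) to 1.0 (fully open); "gripper_force": force on a finger pad.
Only numpy, scipy, OpenCV 4.12 (cv2) and the standard library are available. Lean on these libraries where they do the work, as an engineer would, in place of code of your own. Each camera call takes 0.05 s, during which the arm holds its last target. There are 200 camera calls.

TASK

On the cold-store bench, push the big dessert jar round the three bolted-down fittings, without the jar or the robot touching them, and into the nest of the date coder. Keep it standing on the bench all the way, press it gently home until the feeler tab is fully in and the jar bears on the nest's back stop, hold it there with a push of about 10 N for a second, then leave it there and touch nothing. Do not disturb the small jars and the loose lid.

Things in the scene. Friction and masses are not known exactly. Their poses are not given: they have to be found in the camera images.
- jar: the big jar: upright round dark glass jar with a flat metal lid, 100 mm diameter (too wide to grip), 75 mm tall, straight-sided, about 0.35 to 0.65 kg, loose on the steel bench; sliding it takes about 1.5 to 5 N. Origin: centre of its underside, z up along its axis.
- bay: date coder's nest, bolted down: two low white rails with a flared open mouth, a back stop, the coder box behind. Origin: on the bench, middle of the mouth; x points inward along the rails, y across, z up. Rails 22 mm tall, 12 mm thick, 110 mm clear between, x = 20 to 145 mm; flares out to x = -7 mm, 122 mm wide there. The jar must never press the nest with over 20 N; the robot must not touch it.
- bay_back (a point): point on the nest's centre line on the bench at x = 113 mm in the nest's frame: the nearest place of the back stop's face. The stop, a rigid aluminium bar 96 mm wide, 54 mm tall (knob to 68 mm), square to the rails, is clamped anywhere from here to 25 mm further inward; its setting is not measured and differs each time. A jar that is home has its centre 50 mm before the stop's face.
- tab (a joint): feeler tab in the middle of the back stop (18 mm wide, 22 mm tall, centre 35 mm above the bench), m: 0 = standing 8 mm proud of the stop's face, 0.008 = flush with the face (fully in, jar bearing on the stop). It slides against about 3 N of friction and stays where it is left; no spring.
- coder_face (a point): middle of the near face of the white coder box, at its foot, 195 mm inward of the mouth; the box is 100 x 160 mm, 90 mm tall.
- lid_stack: bolted-down obstacle: stack of round metal lids on a round base, 82 mm across, 52 mm tall. Origin: centre of its underside.
- counter: bolted-down obstacle: grey box-shaped tally counter, 50 x 66 mm, 45 mm tall with a small push pin to 53 mm. Origin: centre of its underside; nothing of it lies more than 42 mm from there sideways.
- corner_block: bolted-down obstacle: black L-shaped crate corner block on a 62 x 62 mm foot, 45 mm tall. Origin: centre of its underside; nothing of it lies more than 44 mm from there sideways.
- small_jar1: bystander: small dark jar with metal lid, 62 mm diameter, 70 mm tall, loose, beside the nest. Origin: centre of its underside.
- small_jar2: bystander: another small dark jar like small_jar1, loose, on the other side of the nest. Origin: centre of its underside.
- loose_lid: bystander: a loose flat metal lid, 66 mm diameter, 10 mm thick, lying on the bench near the nest. Origin: centre of its underside.

How it is judged:
On the way, in this order (a step that is already met when the one before it is completed fails the run):
1. the jar has been pushed past the fittings and stands in line before the nest or in its mouth (x of jar in the frame of bay between -0.06 and 0.05 m and y of jar in the frame of bay between -0.03 and 0.03 m), for 0.05 s.
2. the jar is pressed against the back stop, tab in, with at least 4 N for 0.3 s (contact force between jar and bay above 4 N and value of joint tab above 0.006 m and y of jar in the frame of bay between -0.009 and 0.009 m and x of jar in the frame of bay between 0.055 and 0.095 m), for 0.3 s.
At the end, for the whole second after the job is handed in: The jar stands upright on the bench between the nest's rails (centre within 9 mm of the nest's centre line and 55 to 95 mm inward of the mouth), at rest, with the feeler tab pressed in by at least 6 mm of its 8 mm (value of joint tab above 0.006 m and y of jar in the frame of bay between -0.009 and 0.009 m and x of jar in the frame of bay between 0.055 and 0.095 m and angle between jar's own z axis and vertical below 0.05 rad and height (world z) of jar below 0.005 m and linear speed of jar below 0.01 m/s); the robot touches nothing.
It fails at once if the jar presses the nest (rails, stop or tab) with more than 20 N (contact force between jar and bay above 20 N).
It fails at once if the robot touches the nest (contact force between any of the fingers, the arm and bay above 2 N).
It fails at once if a bolted-down fitting is touched (contact force between any of lid_stack, counter, corner_block and anything else above 0.5 N).
It fails at once if the jar is lifted off the bench or tipped (height (world z) of jar above 0.01 m or angle between jar's own z axis and vertical above 0.2 rad).
It fails at once if a small jar or the loose lid is moved by more than 10 mm (distance of any of small_jar1, small_jar2, loose_lid from where it was at the start of the episode above 0.01 m).
It also fails if it takes over 70 s, if anything falls off the work surface, if the arm or the gripper's body presses on something with over 40 N, if the wrist force passes 120 N, or if a joint passes its speed limit or range.

## Working session

There is one attempt and no reset: what is moved stays moved. The work goes in short steps, Python scripts to look and compute and a tool call to move; the robot and the scene stay as the last step left them, time stands still between calls to the robot, and variables do not carry over. Pictures are saved under pics/ and viewed, at most 10 in all, crops included, and the job is handed in when it is done.

Besides the shell and the picture viewer there is one more tool, called in YAML: its name, and indented under it one key for each argument. move_arm: Moves the arm, as the interface text tells. Its arguments: {"type":"object","properties":{"moves":{"type":"array","items":{"type":"array"}},"grip_force":{"type":"number"}},"required":["moves"]}

```bash
mkdir -p pics; ls; cat > h.py <<'E'
import numpy as np, cv2
from rig import env
def ray(c,u,v):
    f=200/np.tan(np.radians(c["fov_y"])/2); T=np.array(c["cam_to_world"])
    return T[:3,3], T[:3,:3]@np.array([(u-c["cx"])/f,(v-c["cy"])/f,1.])
def atz(c,u,v,z):
    o,d=ray(c,u,v); return o+d*(z-o[2])/d[2]
def proj(c,p):
    f=200/np.tan(np.radians(c["fov_y"])/2); T=np.array(c["cam_to_world"])
    q=T[:3,:3].T@(np.array(p)-T[:3,3]); return np.array([c["cx"]+f*q[0]/q[2],c["cy"]+f*q[1]/q[2]])
E
python3 - <<'E'
from h import *
H=dict(jar=.04,bay=.01,tab=.035,coder_face=.05,lid_stack=.03,counter=.03,corner_block=.02,small_jar1=.04,small_jar2=.04,loose_lid=.01)
for n in("top","side"):
    c=env.capture(n); cv2.imwrite(f"pics/{n}0.png",c["pixels"])
    print(n,c["fov_y"],np.round(c["cam_to_world"],3).tolist())
    for k in H:
        for r in env.search_frame(k,n)[:3]:
            u,v=r["location"]; print(k,round(r["score"],2),np.round([u,v]),np.round(atz(c,u,v,H[k])[:2],3))
s=env.sense(); print(s, env.tip_extent)
E
```

```text
pics
top 48.45545179949011 [[0.002, -0.992, 0.129, 0.462], [-1.0, -0.002, 0.004, 0.042], [-0.004, -0.129, -0.992, 1.076], [0.0, 0.0, 0.0, 1.0]]
jar 0.7 [458. 265.] [ 0.442 -0.265]
jar 0.51 [205. 197.] [0.599 0.325]
bay 0.85 [206. 198.] [0.599 0.332]
tab 0.46 [252. 201.] [0.59  0.214]
coder_face 0.7 [204. 197.] [0.597 0.326]
lid_stack 0.88 [348. 153.] [ 0.707 -0.012]
counter 0.77 [439. 150.] [ 0.714 -0.231]
corner_block 0.73 [268. 144.] [0.732 0.181]
corner_block 0.59 [376. 263.] [ 0.445 -0.077]
small_jar1 0.88 [268. 146.] [0.721 0.178]
small_jar1 0.74 [250. 265.] [0.441 0.215]
small_jar1 0.26 [462. 267.] [ 0.438 -0.273]
small_jar2 0.88 [268. 146.] [0.721 0.178]
small_jar2 0.74 [250. 265.] [0.441 0.215]
small_jar2 0.26 [462. 267.] [ 0.438 -0.273]
loose_lid 0.86 [303. 264.] [0.442 0.094]
side 54.20015200295007 [[0.866, -0.401, 0.299, 0.345], [-0.5, -0.678, 0.539, -0.414], [-0.013, -0.616, -0.788, 0.668], [0.0, 0.0, 0.0, 1.0]]
jar 0.61 [336. 366.] [ 0.437 -0.266]
bay 0.56 [272. 121.] [0.608 0.339]
tab 0.51 [286. 144.] [0.591 0.22 ]
coder_face 0.63 [274. 125.] [0.589 0.28 ]
lid_stack 0.9
[... 432 characters left out ...]
36068758e+00, -1.20989337e-01]), 'dq': array([ 0.00036558,  0.00206002,  0.00129393, -0.00188186, -0.00054489,
       -0.00317065]), 'effort': array([-2.39145247e-04, -4.04477942e+01, -2.37497610e+01,  7.00770342e-02,
        2.48042692e-02, -3.70986868e-07]), 'tool_pos': array([ 0.13824757, -0.55817599,  0.21648474]), 'orientation': array([[ 9.70671956e-01,  2.40407890e-01,  2.56867675e-05],
       [ 2.40407891e-01, -9.70671952e-01, -8.85948257e-05],
       [ 3.63452962e-06,  9.21718143e-05, -9.99999996e-01]]), 'ft_force': array([-0.38762154, -0.50403828,  0.49682363]), 'ft_torque': array([-0.00940456, -0.03968792,  0.0221129 ]), 'gripper_force': 0.0, 'finger_gap': 0.9989374471147262} 0.011
```

View pics/top0.png

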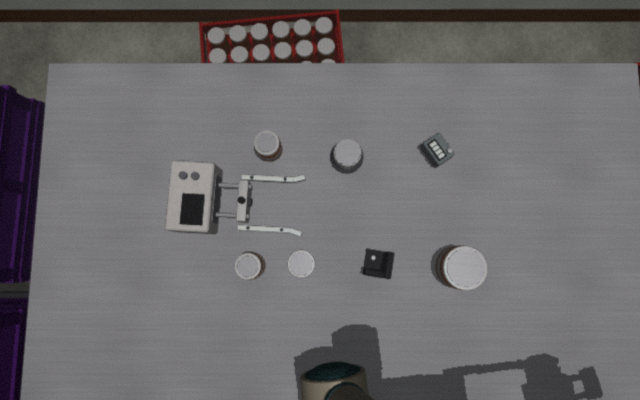

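View pics/side0.png

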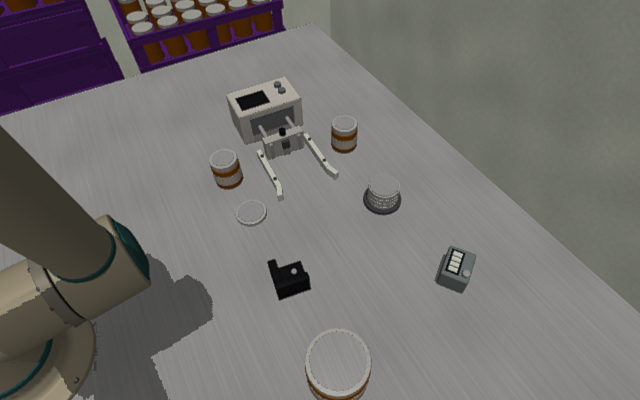

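The top view shows the jar lid at about (465,268) and the counter at (438,149). The lid stack is at (348,155), the corner block at (378,263) and the loose lid at (301,264). The nest opens to the right between rail tips at (303,179) and (299,233), with small jars at (267,145) and (248,266). The side view agrees. Next is a closer look at the nest.

```bash
python3 - <<'E'
from h import *
c=env.capture("top"); im=c["pixels"]
cv2.imwrite("pics/nest.png",cv2.resize(im[150:245,160:310],None,fx=5,fy=5,interpolation=cv2.INTER_CUBIC))
g=im.min(2)
for n,(u,v,z) in dict(jar=(465,268,.075),jar_ls=(0,0,0)).items():
    if u: print(n,atz(c,u,v,z))
# jar lid circle
m=(im.min(2)>120).astype(np.uint8)
for (x0,x1,y0,y1,z,n) in [(430,500,235,300,.075,'jar'),(285,320,245,285,.01,'lid'),(250,290,125,165,.07,'sj_hi'),(230,270,245,285,.07,'sj_lo')]:
    for t in (115,135,150):
        k,l,st,ce=cv2.connectedComponentsWithStats((g[y0:y1,x0:x1]>t).astype(np.uint8))
        i=1+np.argmax(st[1:,4]); print(n,t,st[i,2:],ce[i]+[x0,y0],np.round(atz(c,ce[i][0]+x0,ce[i][1]+y0,z),4))
# rails: brightness centroid per column
bg=np.median(im[190:220,265:290].min(2)); print('bg',bg)
for lo,hi in((170,190),(220,240)):
    P=[]
    for u in range(246,306,3):
        w=np.clip(g[lo:hi,u].astype(float)-bg-25,0,None)
        if w.sum()>50: P.append(atz(c,u,(w*np.arange(lo,hi)).sum()/w.sum(),.022)[:2])
    print(np.round(P,3).tolist())
E
```

```text
jar [ 0.43573454 -0.26875367  0.075     ]
jar 115 [  70   65 3907] [468.14665984 267.43716406] [ 0.437  -0.2758  0.075 ]
jar 135 [  43   44 1482] [465.33265857 267.70445344] [ 0.4364 -0.2695  0.075 ]
jar 150 [  43   43 1401] [465.42969308 267.84867951] [ 0.4361 -0.2697  0.075 ]
lid 115 [  35   40 1391] [302.02516175 264.58015816] [0.4411 0.0968 0.01  ]
lid 135 [ 27  28 588] [300.84353741 263.49659864] [0.4437 0.0997 0.01  ]
lid 150 [ 27  26 533] [300.84427767 263.46716698] [0.4437 0.0997 0.01  ]
sj_hi 115 [  40   40 1313] [269.4843869  142.41355674] [0.7226 0.1717 0.07  ]
sj_hi 135 [ 25  24 151] [266.85430464 141.25165563] [0.7253 0.1778 0.07  ]
sj_hi 150 [3 6 6] [275.33333333 147.5       ] [0.7105 0.1579 0.07  ]
sj_lo 115 [  40   40 1380] [248.39637681 264.3115942 ] [0.4426 0.2139 0.07  ]
sj_lo 135 [ 25  26 494] [247.12145749 266.04251012] [0.4388 0.2167 0.07  ]
sj_lo 150 [ 24  25 101] [249.46534653 266.69306931] [0.4373 0.2114 0.07  ]
bg 125.0
[[0.647, 0.233], [0.649, 0.211], [0.649, 0.204], [0.648, 0.197], [0.648, 0.189], [0.647, 0.182], [0.647, 0.175], [0.647, 0.168], [0.646, 0.161], [0.646, 0.153], [0.645, 0.146], [0.645, 0.132], [0.645, 0.124], [0.645, 0.117], [0.647, 0.11], [0.648, 0.103], [0.65, 0.096]]
[[0.527, 0.216], [0.527, 0.208], [0.527, 0.201], [0.526, 0.194], [0.526, 0.187], [0.525, 0.18], [0.525, 0.173], [0.525, 0.166], [0.525, 0.159], [0.523, 0.137], [0.523, 0.13], [0.521, 0.123], [0.519, 0.116], [0.516, 0.109]]
```

View pics/nest.png

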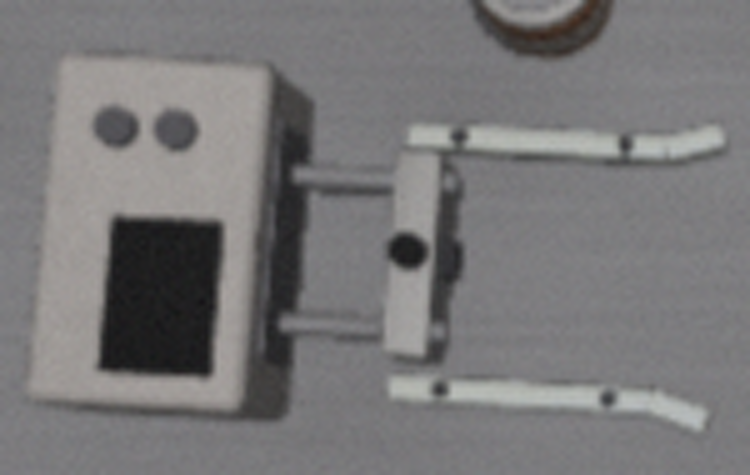

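move_arm:
  moves:
    - [[27.2,-18.7,0],0,0.4]
    - [[27.2,-18.7,0],0,0.4]
    - [[27.2,-18.7,0],0,0.4]
    - [[27.2,-18.7,0],0,0.4]
    - [[27.2,-18.7,0],0,0.4]
    - [[27.2,-18.7,0],0,0.4]
    - [[27.2,-18.7,0],0,0.4]
    - [[27.2,-18.7,0],0,0.4]
    - [[27.2,-18.7,0],0,0.4]
    - [[27.2,-18.7,0],0,0.4]
    - [[0,0,0],-0.1225,0.4]
    - [[0,0,0],-0.1225,0.4]

```text
clock: 2.15
tool_pos: [0.3585, -0.3096, 0.2167]
orientation: [[0.879, 0.477, 0.0], [0.477, -0.879, -0.0], [0.0, 0.0, -1.0]]
ft_force: [-0.8, 0.1, -0.4]
finger_gap: 0.602
gripper_force: 0.0
```

move_arm:
  moves:
    - [[0,0,30],0,0.4]
    - [[0,0,30],0,0.4]
    - [[0,0,30],0,0.4]
    - [[0,0,30],0,0.4]
    - [[0,0,30],0,0.4]
    - [[0,0,23],0,0.4]
    - [[0,0,0],0,0.4]
    - [[0,0,0],0,0.4]

```text
clock: 2.82
tool_pos: [0.3569, -0.3107, 0.0429]
orientation: [[0.883, 0.469, -0.002], [0.469, -0.883, 0.002], [-0.001, -0.002, -1.0]]
ft_force: [1.0, 0.1, -0.3]
finger_gap: 0.602
gripper_force: 0.0
```

```bash
cat >> h.py <<'E'
O=np.array([.5824,.102]); A=np.array([.053,.9986]); N=np.array([-.9986,.053])
def jar(c=None):
    c=c or env.capture("top"); im=c["pixels"]; g=(im.min(2)>142).astype(np.uint8)
    k,l,st,ce=cv2.connectedComponentsWithStats(g); out=[]
    for i in range(1,k):
        if 1000<st[i,4]<1900 and abs(st[i,2]-st[i,3])<8: out.append((atz(c,*ce[i],.075)[:2],st[i,2:5]))
    return out
def status():
    s=env.sense(); R=np.array(s["orientation"]); p=np.array(s["tool_pos"])
    print("t",round(s["clock"],2),"tcp",np.round(p,4),"yaw",round(float(np.arctan2(R[1,0],R[0,0])),4),"F",np.round(s["ft_force"],1),"gap",round(float(s["finger_gap"]),3))
    for j,a in jar():
        d=j-p[:2]; print("jar",np.round(j,4),a,"bay",np.round([(j-O)@A,(j-O)@N],4),"in tool",np.round(R[:2,:2].T@d,4))
E
python3 -c "
from h import *
status(); cv2.imwrite('pics/s1.png',env.capture('side')['pixels'])"
```

```text
t 2.82 tcp [ 0.3569 -0.3107  0.0429] yaw 0.4878 F [ 1.   0.1 -0.3] gap 0.602
```

View pics/s1.png

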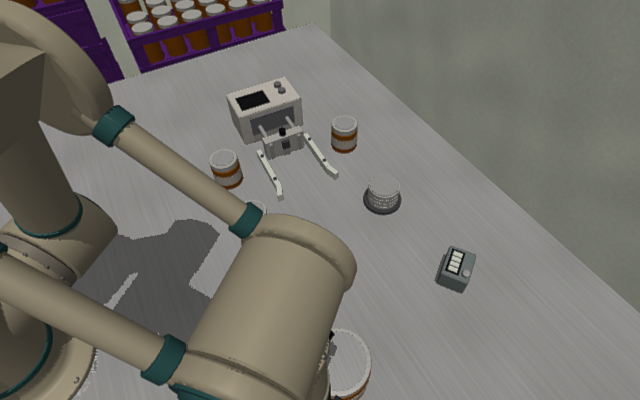

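The side view shows the gripper down behind the jar, which sits around (350,365) and is partly hidden, with the fittings clear. Now the first push.

move_arm:
  moves:
    - [[12,0,0],0,0.4]
    - [[12,0,0],0,0.4]
    - [[8,0,0],0,0.4]
    - [[5,0,0],0,0.4]
    - [[5,0,0],0,0.4]
    - [[6,0,0],0,0.4]
    - [[8,0,0],0,0.4]
    - [[8,0,0],0,0.4]
    - [[8,0,0],0,0.4]
    - [[8,0,0],0,0.4]
    - [[8,0,0],0,0.4]
    - [[8,0,0],0,0.4]

```text
clock: 3.92
tool_pos: [0.4427, -0.2659, 0.0435]
orientation: [[0.883, 0.469, -0.0], [0.469, -0.883, -0.0], [-0.0, -0.0, -1.0]]
ft_force: [-3.1, -2.3, 4.2]
finger_gap: 0.6
gripper_force: 2.8
```

```bash
python3 -c "
from h import *
status(); cv2.imwrite('pics/t2.png',env.capture('top')['pixels'])"
```

```text
t 3.92 tcp [ 0.4427 -0.2659  0.0435] yaw 0.4879 F [-3.1 -2.3  4.2] gap 0.6
```

View pics/t2.png

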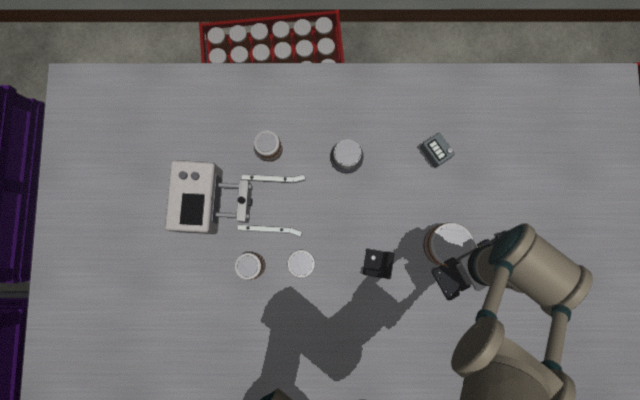

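The jar, around (450,244), sits in the cage between the fingers and moves as planned. I'll finish this leg.

move_arm:
  moves:
    - [[8,0,0],0,0.4]
    - [[8,0,0],0,0.4]
    - [[8,0,0],0,0.4]
    - [[8,0,0],0,0.4]
    - [[8,0,0],0,0.4]
    - [[8,0,0],0,0.4]
    - [[8,0,0],0,0.4]
    - [[8,0,0],0,0.4]
    - [[8,0,0],0,0.4]
    - [[8,0,0],0,0.4]
    - [[6,0,0],0,0.4]
    - [[4,0,0],0,0.4]

```text
clock: 5.02
tool_pos: [0.5224, -0.2237, 0.0435]
orientation: [[0.883, 0.469, 0.0], [0.469, -0.883, -0.0], [0.0, 0.0, -1.0]]
ft_force: [-2.2, -0.6, -0.5]
finger_gap: 0.601
gripper_force: 0.8
```

move_arm:
  moves:
    - [[-15,0,0],0,0.4]
    - [[-25,0,0],0,0.4]
    - [[-30,0,0],0,0.4]
    - [[-30,0,0],0,0.4]
    - [[0,0,-30],0,0.4]
    - [[0,0,-30],0,0.4]
    - [[0,0,-20],0,0.4]

```text
clock: 5.6
tool_pos: [0.4325, -0.2722, 0.1258]
orientation: [[0.884, 0.467, 0.002], [0.467, -0.884, -0.002], [0.001, 0.003, -1.0]]
ft_force: [0.4, -0.7, 0.1]
finger_gap: 0.601
gripper_force: 0.0
```

```bash
python3 -c "
from h import *
status(); c=env.capture('side'); cv2.imwrite('pics/s3.png',c['pixels']);print([(r['score'],r['location']) for n in('top','side') for r in env.search_frame('jar',n)[:2]])"
```

```text
t 5.6 tcp [ 0.4325 -0.2722  0.1258] yaw 0.4857 F [ 0.4 -0.7  0.1] gap 0.601
jar [ 0.5672 -0.2006] [  42   43 1414] bay [-0.303  -0.0008] in tool [ 0.1525 -0.0005]
[(0.82, [428.3, 209.3]), (0.77, [392.1, 289.7])]
```

move_arm:
  moves:
    - [[21.8,14.5,0],0,0.4]
    - [[21.8,14.5,0],0,0.4]
    - [[21.8,14.5,0],0,0.4]
    - [[21.8,14.5,0],0,0.4]
    - [[21.8,14.5,0],0,0.4]

```text
clock: 6.22
tool_pos: [0.5634, -0.2834, 0.1212]
orientation: [[0.883, 0.469, -0.003], [0.469, -0.883, 0.002], [-0.002, -0.003, -1.0]]
ft_force: [0.8, -0.4, 0.3]
finger_gap: 0.599
gripper_force: 0.0
```

move_arm:
  moves:
    - [[0,0,0],-0.1145,0.4]
    - [[0,0,0],-0.1145,0.4]
    - [[0,0,0],-0.1145,0.4]
    - [[0,0,0],-0.1145,0.4]
    - [[0,0,0],-0.1145,0.4]
    - [[0,0,0],-0.1145,0.4]
    - [[0,0,0],-0.1145,0.4]
    - [[0,0,0],-0.1145,0.4]
    - [[0,0,0],-0.1145,0.4]
    - [[0,0,0],0,0.4]

```text
clock: 7.05
tool_pos: [0.5623, -0.2833, 0.1213]
orientation: [[0.051, 0.999, -0.003], [0.999, -0.051, 0.002], [0.002, -0.003, -1.0]]
ft_force: [0.4, 0.4, 0.5]
finger_gap: 0.601
gripper_force: 0.0
```

```bash
python3 -c "
from h import *
status(); s=env.sense(); p=s['tool_pos'][:2]-O; print(p@A,p@N)
c=env.capture('side'); cv2.imwrite('pics/s3.png',c['pixels'])"
```

```text
t 7.05 tcp [ 0.5623 -0.2833  0.1213] yaw 1.5202 F [0.4 0.4 0.5] gap 0.601
-0.38586797809247114 -0.00048632881875923056
```

move_arm:
  moves:
    - [[0,0,30],0,0.4]
    - [[0,0,30],0,0.4]
    - [[0,0,18],0,0.4]
    - [[0,0,0],0,0.4]
    - [[10,0,0],0,0.4]
    - [[10,0,0],0,0.4]
    - [[5,0,0],0,0.4]
    - [[5,0,0],0,0.4]
    - [[5,0,0],0,0.4]
    - [[6,0,0],0,0.4]
    - [[8,0,0],0,0.4]
    - [[8,0,0],0,0.4]

```text
clock: 8.15
tool_pos: [0.5676, -0.2277, 0.0466]
orientation: [[0.053, 0.999, 0.003], [0.999, -0.053, -0.003], [-0.003, 0.003, -1.0]]
ft_force: [-0.4, -5.1, 4.1]
finger_gap: 0.6
gripper_force: 2.3
```

move_arm:
  moves:
    - [[8,0,0],0,0.4]
    - [[8,0,0],0,0.4]
    - [[8,0,0],0,0.4]
    - [[8,0,0],0,0.4]
    - [[8,0,0],0,0.4]
    - [[8,0,0],0,0.4]
    - [[8,0,0],0,0.4]
    - [[8,0,0],0,0.4]
    - [[8,0,0],0,0.4]
    - [[8,0,0],0,0.4]
    - [[8,0,0],0,0.4]
    - [[8,0,0],0,0.4]

```text
clock: 9.15
tool_pos: [0.5715, -0.1303, 0.0454]
orientation: [[0.052, 0.999, -0.0], [0.999, -0.052, -0.0], [-0.0, -0.0, -1.0]]
ft_force: [0.2, -3.8, 4.4]
finger_gap: 0.601
gripper_force: 2.8
```

```bash
python3 -c "
from h import *
status(); s=env.sense(); p=s['tool_pos'][:2]-O; print(p@A,p@N)
cv2.imwrite('pics/t4.png',env.capture('top')['pixels'][100:300,180:500])"
```

```text
t 9.15 tcp [ 0.5715 -0.1303  0.0454] yaw 1.5183 F [ 0.2 -3.8  4.4] gap 0.601
-0.23064347972600802 -0.0010842112595927636
```

View pics/t4.png

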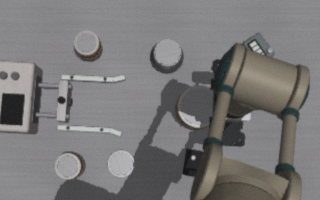

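The jar is ahead of the fingers, around crop (193,105), in line with the nest and clear of the lid stack and corner block. Pushing on.

move_arm:
  moves:
    - [[8,0,0],0,0.4]
    - [[8,0,0],0,0.4]
    - [[8,0,0],0,0.4]
    - [[8,0,0],0,0.4]
    - [[8,0,0],0,0.4]
    - [[8,0,0],0,0.4]
    - [[8,0,0],0,0.4]
    - [[8,0,0],0,0.4]
    - [[8,0,0],0,0.4]
    - [[8,0,0],0,0.4]
    - [[8,0,0],0,0.4]
    - [[8,0,0],0,0.4]

```text
clock: 10.25
tool_pos: [0.5766, -0.0344, 0.0454]
orientation: [[0.052, 0.999, -0.0], [0.999, -0.052, -0.0], [-0.0, -0.0, -1.0]]
ft_force: [0.1, -1.9, -1.1]
finger_gap: 0.603
gripper_force: 0.8
```

move_arm:
  moves:
    - [[8,0,0],0,0.4]
    - [[8,0,0],0,0.4]
    - [[8,0,0],0,0.4]
    - [[8,0,0],0,0.4]
    - [[6,0,0],0,0.4]
    - [[4,0,0],0,0.4]
    - [[-3,0,0],0,0.4]
    - [[0,0,0],0,0.4]

```text
clock: 10.92
tool_pos: [0.5788, 0.0038, 0.0456]
orientation: [[0.052, 0.999, 0.0], [0.999, -0.052, 0.0], [0.0, 0.0, -1.0]]
ft_force: [-0.1, -0.5, 1.1]
finger_gap: 0.596
gripper_force: 0.0
```

```bash
python3 -c "
from h import *
status(); s=env.sense(); p=s['tool_pos'][:2]-O; print(p@A,p@N)
a=env.capture('top')['pixels'][130:290,200:400]; b=env.capture('side')['pixels'][60:260,200:450]
cv2.imwrite('pics/t5.png',np.vstack([cv2.resize(x,(500,h),interpolation=cv2.INTER_CUBIC)[:300] for x,h in((a,400),(b,400))]))"
```

```text
t 10.92 tcp [0.5788 0.0038 0.0456] yaw 1.5184 F [-0.1 -0.5  1.1] gap 0.596
-0.09840658945462635 -0.0016285547578130937
```

View pics/t5.png

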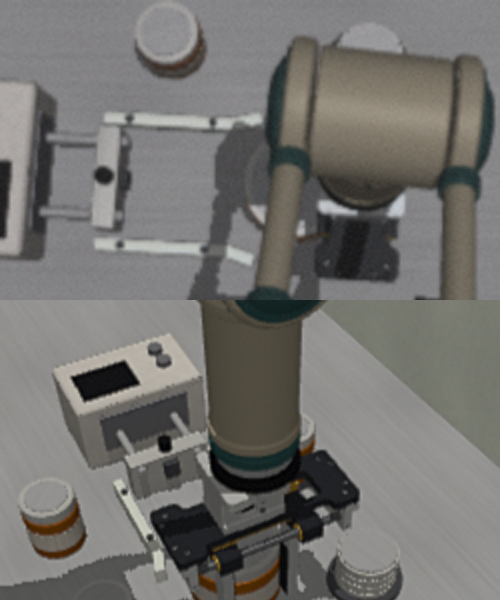

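The top part shows the jar's front rim entering the mouth between the flares, at crop (250,190). In the side part, the jar stands between the fingers before the nest. I'll push gently in, with a 1.5 mm centering shift.

move_arm:
  moves:
    - [[0,-1.5,0],0,0.4]
    - [[4,0,0],0,0.4]
    - [[5,0,0],0,0.4]
    - [[6,0,0],0,0.4]
    - [[6,0,0],0,0.4]
    - [[6,0,0],0,0.4]
    - [[6,0,0],0,0.4]
    - [[6,0,0],0,0.4]
    - [[6,0,0],0,0.4]
    - [[6,0,0],0,0.4]
    - [[5,0,0],0,0.4]
    - [[4,0,0],0,0.4]

```text
clock: 12.07
tool_pos: [0.5803, 0.0643, 0.0454]
orientation: [[0.052, 0.999, -0.0], [0.999, -0.052, -0.0], [-0.0, -0.0, -1.0]]
ft_force: [-0.6, -2.5, 0.4]
finger_gap: 0.598
gripper_force: 1.1
```

```bash
python3 -c "
from h import *
status(); s=env.sense(); p=s['tool_pos'][:2]-O; print(p@A,p@N)
a=env.capture('top')['pixels'][160:250,220:340]
cv2.imwrite('pics/t6.png',cv2.resize(a,None,fx=5,fy=5,interpolation=cv2.INTER_CUBIC))"
```

```text
t 12.07 tcp [0.5803 0.0643 0.0454] yaw 1.5187 F [-0.6 -2.5  0.4] gap 0.598
-0.03700428267579813 0.00014501164568985357
```

View pics/t6.png

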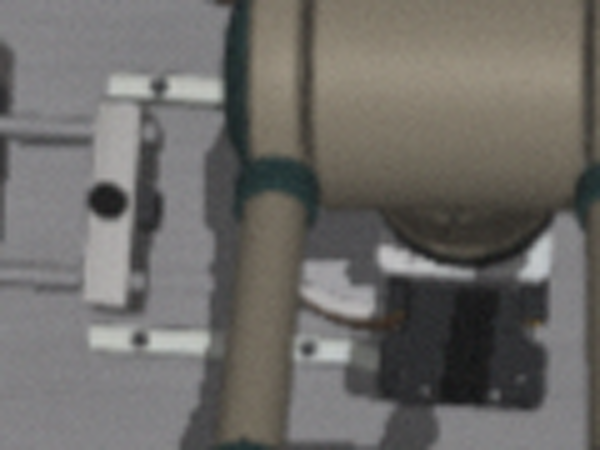

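The jar is between the rails, its lower edge near (360,315) in the crop. The force is only sliding friction.

move_arm:
  moves:
    - [[4,0,0],0,0.4]
    - [[4,0,0],0,0.4]
    - [[4,0,0],0,0.4]
    - [[4,0,0],0,0.4]
    - [[4,0,0],0,0.4]
    - [[4,0,0],0,0.4]
    - [[4,0,0],0,0.4]
    - [[4,0,0],0,0.4]
    - [[3,0,0],0,0.4]
    - [[2,0,0],0,0.4]
    - [[2,0,0],0,0.4]
    - [[1,0,0],0,0.4]

```text
clock: 13.17
tool_pos: [0.5824, 0.1039, 0.0454]
orientation: [[0.052, 0.999, -0.0], [0.999, -0.052, -0.0], [-0.0, -0.0, -1.0]]
ft_force: [-0.3, -1.7, -0.6]
finger_gap: 0.605
gripper_force: 0.9
```

move_arm:
  moves:
    - [[1,0,0],0,0.4]
    - [[1,0,0],0,0.4]
    - [[1,0,0],0,0.4]
    - [[0.5,0,0],0,0.4]
    - [[0.5,0,0],0,0.4]
    - [[0.5,0,0],0,0.4]

```text
clock: 13.67
tool_pos: [0.5826, 0.1081, 0.0454]
orientation: [[0.053, 0.999, 0.0], [0.999, -0.053, -0.0], [-0.0, 0.0, -1.0]]
ft_force: [0.2, -1.7, 0.4]
finger_gap: 0.597
gripper_force: 0.8
```

move_arm:
  moves:
    - [[0.5,0,0],0,0.4]
    - [[0.5,0,0],0,0.4]
    - [[0.5,0,0],0,0.4]
    - [[0.5,0,0],0,0.4]
    - [[0.5,0,0],0,0.4]
    - [[0.5,0,0],0,0.4]

```text
clock: 14.17
tool_pos: [0.5828, 0.1112, 0.0454]
orientation: [[0.053, 0.999, 0.0], [0.999, -0.053, -0.0], [-0.0, 0.0, -1.0]]
ft_force: [-0.3, -2.3, 0.6]
finger_gap: 0.602
gripper_force: 0.8
```

move_arm:
  moves:
    - [[0.5,0,0],0,0.4]
    - [[0.5,0,0],0,0.4]
    - [[0.5,0,0],0,0.4]
    - [[0.5,0,0],0,0.4]
    - [[0.5,0,0],0,0.4]
    - [[0.5,0,0],0,0.4]

```text
clock: 14.67
tool_pos: [0.583, 0.1142, 0.0454]
orientation: [[0.052, 0.999, 0.0], [0.999, -0.052, -0.0], [-0.0, 0.0, -1.0]]
ft_force: [-0.4, -0.3, 0.6]
finger_gap: 0.601
gripper_force: 0.8
```

move_arm:
  moves:
    - [[0.5,0,0],0,0.4]
    - [[0.5,0,0],0,0.4]
    - [[0.5,0,0],0,0.4]
    - [[0.5,0,0],0,0.4]
    - [[0.5,0,0],0,0.4]
    - [[0.5,0,0],0,0.4]

```text
clock: 15.17
tool_pos: [0.5831, 0.1171, 0.0454]
orientation: [[0.053, 0.999, -0.0], [0.999, -0.053, -0.0], [-0.0, -0.0, -1.0]]
ft_force: [-0.1, -2.0, -0.3]
finger_gap: 0.6
gripper_force: 0.8
```

move_arm:
  moves:
    - [[0.5,0,0],0,0.4]
    - [[0.5,0,0],0,0.4]
    - [[0.5,0,0],0,0.4]
    - [[0.5,0,0],0,0.4]

```text
clock: 15.5
tool_pos: [0.5832, 0.1185, 0.0454]
orientation: [[0.052, 0.999, -0.0], [0.999, -0.052, -0.001], [-0.001, -0.0, -1.0]]
ft_force: [-0.7, -4.4, -0.1]
finger_gap: 0.6
gripper_force: 1.9
```

move_arm:
  moves:
    - [[0.5,0,0],0,0.4]
    - [[0.5,0,0],0,0.4]
    - [[0.5,0,0],0,0.4]
    - [[0.5,0,0],0,0.4]

```text
clock: 15.83
tool_pos: [0.5833, 0.121, 0.0454]
orientation: [[0.052, 0.999, -0.0], [0.999, -0.052, -0.0], [-0.0, -0.0, -1.0]]
ft_force: [0.4, -5.4, -0.1]
finger_gap: 0.598
gripper_force: 1.9
```

move_arm:
  moves:
    - [[0.5,0,0],0,0.4]
    - [[0.5,0,0],0,0.4]
    - [[0.5,0,0],0,0.4]
    - [[0.5,0,0],0,0.4]

```text
clock: 16.17
tool_pos: [0.5834, 0.1231, 0.0454]
orientation: [[0.052, 0.999, 0.0], [0.999, -0.052, -0.0], [-0.0, 0.0, -1.0]]
ft_force: [-0.8, -4.8, -1.2]
finger_gap: 0.598
gripper_force: 1.9
```

move_arm:
  moves:
    - [[0.5,0,0],0,0.4]
    - [[0.5,0,0],0,0.4]

```text
clock: 16.33
tool_pos: [0.5835, 0.1241, 0.0454]
orientation: [[0.052, 0.999, -0.0], [0.999, -0.052, -0.0], [-0.0, -0.0, -1.0]]
ft_force: [-0.1, -3.8, -0.6]
finger_gap: 0.602
gripper_force: 1.9
```

move_arm:
  moves:
    - [[0.5,0,0],0,0.4]
    - [[0.5,0,0],0,0.4]

```text
clock: 16.5
tool_pos: [0.5835, 0.1251, 0.0454]
orientation: [[0.052, 0.999, -0.0], [0.999, -0.052, -0.0], [-0.0, 0.0, -1.0]]
ft_force: [-0.8, -4.6, -0.5]
finger_gap: 0.602
gripper_force: 1.9
```

move_arm:
  moves:
    - [[0.4,0,0],0,0.4]
    - [[0.4,0,0],0,0.4]

```text
clock: 16.67
tool_pos: [0.5835, 0.1255, 0.0454]
orientation: [[0.052, 0.999, -0.0], [0.999, -0.052, -0.001], [-0.001, -0.0, -1.0]]
ft_force: [-0.4, -6.3, 1.2]
finger_gap: 0.601
gripper_force: 2.6
```

move_arm:
  moves:
    - [[0.3,0,0],0,0.4]
    - [[0.3,0,0],0,0.4]

```text
clock: 16.83
tool_pos: [0.5835, 0.1255, 0.0454]
orientation: [[0.052, 0.999, -0.0], [0.999, -0.052, -0.002], [-0.002, -0.0, -1.0]]
ft_force: [-0.8, -8.3, 0.6]
finger_gap: 0.602
gripper_force: 3.1
```

move_arm:
  moves:
    - [[0.3,0,0],0,0.4]
    - [[0.3,0,0],0,0.4]
    - [[0,0,0],0,0.4]

```text
clock: 17.08
tool_pos: [0.5835, 0.1256, 0.0455]
orientation: [[0.052, 0.999, -0.0], [0.999, -0.052, -0.003], [-0.003, -0.0, -1.0]]
ft_force: [-0.6, -8.0, -0.1]
finger_gap: 0.596
gripper_force: 3.4
```

move_arm:
  moves:
    - [[0.2,0,0],0,0.4]
    - [[0,0,0],0,0.4]
    - [[0,0,0],0,0.4]

```text
clock: 17.33
tool_pos: [0.5836, 0.1256, 0.0454]
orientation: [[0.052, 0.999, -0.0], [0.999, -0.052, -0.003], [-0.003, -0.0, -1.0]]
ft_force: [-1.1, -9.2, 0.9]
finger_gap: 0.599
gripper_force: 3.6
```

move_arm:
  moves:
    - [[0,0,0],0,0.4]
    - [[0,0,0],0,0.4]
    - [[0,0,0],0,0.4]
    - [[0,0,0],0,0.4]
    - [[0,0,0],0,0.4]
    - [[0,0,0],0,0.4]
    - [[0,0,0],0,0.4]
    - [[0,0,0],0,0.4]
    - [[0,0,0],0,0.4]
    - [[0,0,0],0,0.4]
    - [[0,0,0],0,0.4]
    - [[0,0,0],0,0.4]

```text
clock: 18.33
tool_pos: [0.5836, 0.1256, 0.0455]
orientation: [[0.052, 0.999, -0.0], [0.999, -0.052, -0.003], [-0.003, -0.0, -1.0]]
ft_force: [-0.4, -9.4, 0.1]
finger_gap: 0.597
gripper_force: 3.6
```

move_arm:
  moves:
    - [[-2,0,0],0,0.4]
    - [[-4,0,0],0,0.4]
    - [[-10,0,0],0,0.4]
    - [[-20,0,0],0,0.4]
    - [[-30,0,0],0,0.4]
    - [[-30,0,0],0,0.4]
    - [[-30,0,-10],0,0.4]
    - [[-20,0,-30],0,0.4]
    - [[-20,0,-30],0,0.4]
    - [[-20,0,-30],0,0.4]
    - [[-20,0,0],0,0.4]
    - [[-20,0,0],0,0.4]

```text
clock: 19.33
tool_pos: [0.5735, -0.0994, 0.1483]
orientation: [[0.053, 0.999, 0.006], [0.999, -0.053, -0.0], [0.0, 0.006, -1.0]]
ft_force: [-0.2, 0.1, -0.4]
finger_gap: 0.6
gripper_force: 0.0
```

```bash
python3 -c "
from h import *
status()
a=env.capture('top')['pixels'][150:245,200:350]; b=env.capture('side')['pixels'][70:200,200:400]
cv2.imwrite('pics/t7.png',np.vstack([cv2.resize(x,(500,h),interpolation=cv2.INTER_CUBIC)[:300] for x,h in((a,300),(b,300))]))"
```

```text
t 19.33 tcp [ 0.5735 -0.0994  0.1483] yaw 1.518 F [-0.2  0.1 -0.4] gap 0.6
jar [0.5903 0.1834] [  52   47 1796] bay [ 0.0817 -0.0036] in tool [0.2833 0.0018]
```

View pics/t7.png

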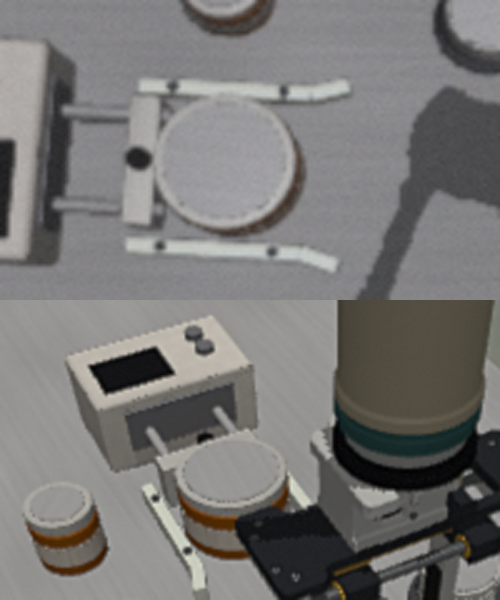

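Both views show the jar standing flush against the back stop between the rails, with the lid centre at crop (228,163). The bystanders are undisturbed and the gripper is clear.

```bash
python3 -c "
from h import *
print(env.hand_in())"
```

```text
the job is handed in; nothing more can be done
None
```

The jar was pushed round the fittings and home against the nest's back stop, held at about 9.4 N at the wrist for just over a second, then left standing there with the arm clear, and the job is handed in (no verdict was returned).

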